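# Retain a guide roller with its spring clip and release it from the fixture

## Task

Swing the red cam lever fully shut across the slot so that the roller's spindle is held in the fixture, then press the orange-tabbed spring clip sideways off the loading deck into the spindle's groove until it is fully home. Then swing the lever wide open again and draw the roller, clip still home, out through the open end of the slot; leave it standing upright on the bench in front of the slot's open end, wholly clear of the fixture. Leave the tape roll, the oil stone and the screwdriver where they are.

Things in the scene. Friction and masses are not known exactly. Their poses are not given: they have to be found in the camera images.
- fixture: Grey assembly fixture, fixed to the bench, 154 mm long, 122 wide. Origin: on the bench, under the spindle axis of a fully seated roller; z up. Slot plate: z 15 to 33 mm, x -10 to +46, y -38 to +38, with a slot 27 mm wide along x, open towards the fixture's -x, closed end at x +14. The clip is pushed along -x and the roller leaves the slot along -x.
- lever (a joint): Red cam lever at the slot's open end, on a vertical hinge. Rad: 0 = fully shut (bar along the fixture's -y across the slot, its upright pad before the roller's rim), growing as the knob swings towards the fixture's -x (1.57 = bar along -x), to 2.0; the spindle passes at 1.6 or more. Starts open. Stiff friction hinge: about 11 N at the knob, stays where left; shut, it resists about 28 N.
- lever_knob (a point): Centre of the top of the lever's black knob: a vertical round post 18 mm in diameter, from z 29 up to z 78 mm, 108 mm from the pivot axis. It can be pushed or gripped. Red bar below it: 12 mm wide, z 15 to 29 mm.
- lever_pivot (a point): Point on the lever's hinge axis at the height of the knob's top (z 78 mm); the axis is at x -20, y +42 mm in the fixture's frame. The lever's upright pad (24 mm wide, z 15 to 61) stands 42 mm along the bar from it.
- roller: Blue guide roller on its steel spindle, one loose piece, about 0.6 kg. Origin: centre of the foot's underside, z up. Foot 56 mm dia., z 0-10; neck 24, z 10-35; blue roller 80, z 35-66; groove 24, z 66-79.5; steel head 40, z 79.5-115.5, to hold it by. Stands on the bench, neck in the slot, foot 5 mm below the slot plate: held 2 mm off the bench it slides out freely, dragged by the head it binds.
- groove (a point): Centre of the groove, on the spindle axis, 72 mm above the underside of the foot.
- roller_head (a point): Centre of the top of the steel head, on the spindle axis, 115.5 mm above the foot.
- clip: Open oiled steel spring clip, 79 mm long, 62 wide at the tail, 10 thick, 0.16 kg, flat on the deck under the rails' lips. Origin: underside, centre of its bore. Mouth between two sprung arms (tips at x -17) faces its -x, to the spindle; upright orange push tab at x 56 to 62, y -20 to +20, z 0 to 28. Its noses, 19 mm apart at x -10, spread over the 24 mm groove: about 12 N, then it snaps home.
- clip_bore (a point): Centre of the clip's bore at mid thickness; it coincides with the centre of the groove (within 1 to 2 mm) when the clip is fully home.
- clip_tab (a point): Middle of the outer face (its +x face, away from the spindle) of the orange push tab, 62 mm from the bore centre, 18 mm above the clip's underside.
- tape_roll: Roll of tan tape, 90 mm across, 25 mm high, lying on the bench (bystander). Origin: centre of its underside.
- oil_stone: Dark grey oil stone, 55x150x22 mm (bystander). Origin: centre of its underside.
- screwdriver: Screwdriver with amber handle, 170 mm long (bystander). Origin: centre of its underside.
- deck (a point): Centre of the top of the fixture's flat loading deck, z 66.5 mm; the deck spans x 44 to 124 mm and y -40 to +40 in the fixture's frame. Two steel rails along x (tops at z 81 mm), 68 mm apart inside, guide the clip; from x 64 on, their lips, 56 mm apart, reach over it 11.5 mm above the deck and keep it flat.
Not all that is in view belongs to the job. There is more than one size of the roller; the one meant has the size given above.

How it is judged (in metres and radians):
On the way, in this order (a step that is already met when the one before it is completed fails the run):
1. the lever is shut across the slot with the roller seated in the fixture (value of joint lever below 0.12 rad and x of roller in the frame of fixture above -0.012 m), for 0.2 s.
2. the clip is home in the groove while the lever is shut and the roller seated (distance between clip_bore and groove below 0.005 m and value of joint lever below 0.25 rad and x of roller in the frame of fixture above -0.012 m), for 0.2 s.
3. the lever is swung open again with the roller still in the slot (value of joint lever above 1 rad and x of roller in the frame of fixture above -0.05 m), for 0.1 s.
At the end, for the whole second after the job is handed in: The roller stands upright (within 0.06 rad) and at rest on the bench, its axis at least 70 mm out of its seat on the open side of the slot; the clip's bore centre is within 5 mm of the groove's centre; the lever is open by more than 1.0 rad (x of roller in the frame of fixture below -0.07 m and height (world z) of roller below 0.004 m and angle between roller's own z axis and vertical below 0.06 rad and linear speed of roller below 0.01 m/s and distance between clip_bore and groove below 0.005 m and value of joint lever above 1 rad); the robot touches nothing.
It fails at once if a bystander (tape roll, oil stone or screwdriver) is moved by more than 30 mm (distance of any of tape_roll, oil_stone, screwdriver from where it was at the start of the episode above 0.03 m).
It fails at once if the roller is tipped over (angle between roller's own z axis and vertical above 0.6 rad).
It also fails if it takes over 72 s, if anything falls off the work surface, if the arm or the gripper's body presses on something with over 40 N, if the wrist force passes 120 N, or if a joint passes its speed limit or range.

## Robot

A 7-joint arm with a two-finger parallel gripper is mounted at the origin on a cart in front of the work surface, level with it; the furniture and walls round the work are solid. World frame = base frame: x ahead of the robot, y to its left, z up, the work surface at z = 0. Lengths are in mm, angles in degrees, forces in N, time in s.
With the tool pointing down it reaches from about 425 to 825 mm from the base axis. Payload 3.6 kg.
Tool frame: the origin (TCP) lies between the finger pads; the fingertips stand 8 mm ahead of it and the grasp point (between the pads) lies 11 mm behind it; z points along the fingers, y is the line along which they close (so a half turn about z gives the same grasp; the last joint's range is limited). The gripper opens to 85 mm and grips with 20 to 120 N. Pads are 22 mm wide; open, the fingers measure 114 mm over their backs; the gripper's body (76 mm by 85 mm) begins 54 mm behind the grasp point. The pads swing forward as they close: fully open they stand 13 mm farther back than shut.
Start: joints at [75.774, 35.231, -0.722, 81.555, 0.464, 63.22, -2.315], TCP at [143.005, -634.045, 239.297] pointing down, gripper open.
Joint ranges: [-178.69, 178.69], [-17.37, 117.87], [-77.05, 75.6], [15.02, 138.74], [-78.02, 258.01], [0.78, 113.62], [-162.83, 162.83]. Speed limits (degrees/s): [159.86, 159.86, 180, 180, 180, 180, 180].

## Interface

Orientations are given as [roll, pitch, yaw] about the fixed x, y, z axes, in that order (R = Rz(yaw) Ry(pitch) Rx(roll)).
In Python, from rig import bot, optics, job gives the robot as it stands.
- The arm moves only by the shell command python3 -m crank 'ROWS' [FORCE]. ROWS is JSON, one flat list of numbers, 7 for each row, row after row: the opening, from 0 (shut) to 1 (fully open), then the shift along the world's x, y, z normalised to -1 to 1, where 1 is 25 mm, then the turn, a rotation vector about the world's x, y, z normalised to -1 to 1, where 1 is 5 degrees. In form: [hand, x, y, z, ax, ay, az, hand, x, y, z, ax, ay, az, ...]. A call has 1 to 20 rows; each row shifts and turns the commanded pose from where the row before left it; what a row does not reach is not made up. A row lasts 1/10 s, in which the tool goes at most 50 mm and 8.59 degrees, less where a joint would pass 70% of its speed; a pose out of reach is approached as far as the arm can. A call with a number of a shift or a turn outside -1 to 1 is refused whole. A call with a gripper value outside its range is refused whole. The fingers move at their own pace and stop on an object; FORCE is the grip in N (left out, the last holds). Time passes only in rows, so rows that do not move let the fingers close. It gives the time, the measured TCP pose, the force, the opening and the grip force at its end, in the units of the state.
- bot.state(): the state, without advancing time (a new reading comes with each control period).
- optics.capture(name): name is "scene" or "top" or "wrist"; returns a dict with "pixels" (420x560x3 uint8, red, green, blue), "range_z" (420x560 float32, mm along the optical axis (not along the pixel's ray), 0 where there is no reading), "intrinsics" (3x3 intrinsics, pixels), "k1" (the pictures are not rectified: a ray, as slopes to the right and down, at radius r is drawn at 1 + k1 r^2 times it, then the intrinsics apply), "T" (4x4, takes a point from camera to world coordinates); the wrist camera has in their place "hand_eye" (4x4, takes a point from camera to tool coordinates, whose origin is the TCP and whose axes are the flange's). Camera axes: x right, y down, z forward; pixel columns grow to the right and rows downward; lengths in mm; the calibration is good to about 2 mm. A picture is of the moment at which its call begins: read the wrist's pose just before it.
- job.job_done(): hands the job in; it is judged then, once.
The state is a dict: "clock": time; "joint_positions": joint angles; "dq": joint speeds; "effort": joint torques, N m; "tcp_pos": TCP position; "ee_rot": TCP orientation; "wrist_force": force on the tool from outside, world axes, zero at the start; "ft_torque": the same for the moment, N m; "width": opening from 0.0 (shut) to 1.0 (fully open); "gripper_force": force on a finger pad.
Only numpy, scipy, OpenCV 4.12 (cv2) and the standard library are available. Lean on these libraries where they do the work, as an engineer would, in place of code of your own. Each camera call takes 0.05 s, during which the arm holds its last target. There are 200 camera calls.

## Working session

There is one attempt and no reset: what is moved stays moved. The work goes in short steps, Python scripts to look and compute and a shell command to move; the robot and the scene stay as the last step left them, time stands still between calls to the robot, and variables do not carry over. Pictures are saved under pics/ and viewed, at most 10 in all, crops included, and the job is handed in when it is done.

```bash
ls; mkdir -p pics; cat > h.py <<'E'
import numpy as np, cv2
from rig import bot, optics, job
def cloud(c):
    K=np.array(c["intrinsics"]);h,w=c["range_z"].shape
    v,u=np.mgrid[0:h,0:w].astype(float)
    D=np.array([c["k1"],0,0,0,0.])
    p=cv2.undistortPoints(np.stack([u.ravel(),v.ravel()],1)[:,None],K,D)[:,0]
    z=c["range_z"].ravel()
    P=np.c_[p*z[:,None],z]
    T=np.array(c["T"]) if "T" in c else None
    if T is None: return P.reshape(h,w,3)
    return (P@T[:3,:3].T+T[:3,3]).reshape(h,w,3)
E
python3 - <<'E'
from h import *
print(bot.state())
for n in ("top","scene"):
    c=optics.capture(n); cv2.imwrite(f"pics/{n}0.png",c["pixels"][:,:,::-1]); np.savez(f"{n}0.npz",**c)
    print(n,c["intrinsics"],c["k1"],c["T"])
E
```

```text
pics
{'clock': 0.0, 'joint_positions': array([75.77298231, 35.29053236, -0.72416926, 81.64299427,  0.4627236 ,
       63.21991611, -2.31648189]), 'dq': array([ 0.01001418, -0.0245319 , -0.0101479 , -0.01077764,  0.03046504,
       -0.04311795, -0.05286328]), 'effort': array([-1.37335369e-04, -4.69210017e+01,  2.59165373e-01, -1.71032667e+01,
        9.94552713e-03,  9.55856696e-03,  1.88420714e-06]), 'tcp_pos': array([ 142.85538305, -633.32638263,  238.11386283]), 'ee_rot': array([-1.79849379e+02,  2.69524334e-04,  1.27112215e+01]), 'wrist_force': array([ 0.67250054,  0.37558051, -0.74757957]), 'ft_torque': array([-0.02471975,  0.01772091, -0.03291502]), 'gripper_force': 0.0, 'width': 0.9992804216739073}
top [[545.04259626   0.         283.86428404]
 [  0.         545.04259626 216.45528203]
 [  0.           0.           1.        ]] -0.03848696039928116 [[-2.94720363e-02 -9.95949172e-01  8.49508469e-02  5.03616442e+02]
 [-9.99563890e-01  2.95227907e-02 -6.59019770e-04 -2.05405128e+02]
 [-1.85163588e-03 -8.49332216e-02 -9.96384925e-01  1.34933559e+03]
 [ 0.00000000e+00  0.00000000e+00  0.00000000e+00  1.00000000e+00]]
scene [[384.28211371   0.         276.16342073]
 [  0.         384.28211371 204.25424001]
 [  0.           0.           1.        ]] -0.05248021683836429 [[ 9.13398293e-01 -2.69809329e-01  3.04805649e-01  2.70063528e+02]
 [-4.06603438e-01 -5.68997360e-01  7.14783638e-01 -9.59356467e+02]
 [-1.94216846e-02 -7.76817180e-01 -6.29426618e-01  7.68947964e+02]
 [ 0.00000000e+00  0.00000000e+00  0.00000000e+00  1.00000000e+00]]
```

View pics/top0.png

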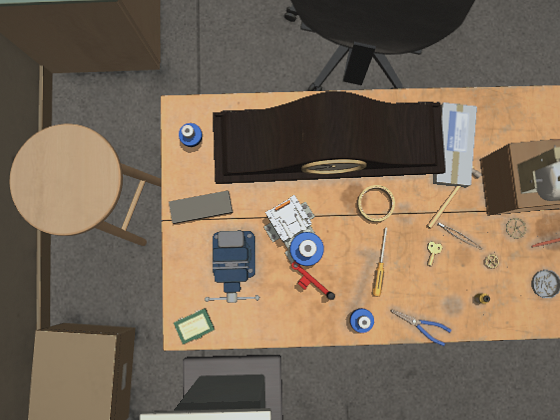

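View pics/scene0.png

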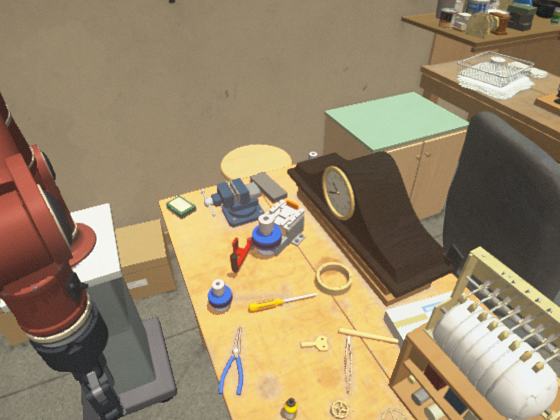

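The top view shows rollers at (307,249), the large one sitting in the fixture, and two smaller ones at (190,134) and (361,320). The lever knob is at (331,296), the deck around (288,218), the tape roll at (376,203), the oil stone at (200,207) and the screwdriver at (380,265). I choose the roller at (307,249) and will check it in a close crop while measuring.

```bash
cat > meas.py <<'E'
from h import *
def measure(c,lo=(220,170),hi=(390,345)):
    P=cloud(c);hsv=cv2.cvtColor(c["pixels"],cv2.COLOR_RGB2HSV).astype(int)
    H,S,V=hsv[...,0],hsv[...,1],hsv[...,2]
    w=np.zeros(H.shape,bool);w[lo[1]:hi[1],lo[0]:hi[0]]=1
    return P,H,S,V,w
E
python3 - <<'E'
from meas import *
c=dict(np.load("top0.npz",allow_pickle=True)); c={k:(v if v.shape else v.item()) for k,v in c.items()}
P,H,S,V,w=measure(c)
def rep(n,m):
    n_,l,st,ce=cv2.connectedComponentsWithStats(m.astype(np.uint8))
    for i in range(1,n_):
        if st[i,4]>6:
            q=P[l==i]; print(n,st[i],ce[i].round(1),q.mean(0).round(1),"z",np.percentile(q[:,2],[5,50,95]).round(1),"ext",(q.max(0)-q.min(0)).round(0))
blue=w&(H>100)&(H<125)&(S>120)
rep("blue",blue)
rep("head",w&(P[...,2]>105))
rep("orange",w&(H>5)&(H<18)&(S>180)&(P[...,2]>60))
rep("red",w&((H<5)|(H>174))&(S>150))
rep("black",w&(V<60)&(P[...,2]>60))
rep("high",w&(P[...,2]>58))
m=w&(P[...,2]>72)&(P[...,2]<84)
rep("z~81",m)
for n in("top",):
    im=c["pixels"][180:310,240:360,::-1]; cv2.imwrite("pics/crop_a.png",cv2.resize(im,None,fx=4.6,fy=4.6,interpolation=cv2.INTER_CUBIC))
# floor of bench
b=np.zeros_like(w);b[300:340,240:340]=1;print(np.median(P[b][:,2]))
E
```

```text
blue [290 232  33  34 623] [305.8 248.8] [ 535.2 -255.5   70.2] z [61.5 66.  70.3] ext [  78.   89. 1291.]
blue [350 309  24  23 289] [360.4 319.3] [ 366.2 -378.9   56. ] z [42.  46.8 51.7] ext [ 166.  205. 1311.]
head [223 170 136   6 499] [282.8 171.5] [ 708.2 -206.2  138.8] z [108.6 128.7 151.7] ext [ 217.  306. 1244.]
head [299 240  17  17 241] [307. 248.] [ 535.7 -256.4  115.8] z [112.  115.8 119.6] ext [37. 37. 14.]
head [220 247  28  17 355] [233.1 255. ] [524.8 -89.  115.5] z [105.4 108.3 112.6] ext [  39.  147. 1244.]
head [220 266  28  16 356] [232.7 274. ] [482.  -86.9 112.1] z [105.4 108.6 112.5] ext [  38.  148. 1244.]
orange [282 201   8   6  12] [285.8 203.3] [ 641.2 -211.5   92.1] z [88.2 92.8 95.3] ext [12. 17.  9.]
red [292 262  37  33 294] [308.  279.3] [ 462.8 -259.7   32.2] z [22.5 29.1 61.5] ext [78. 85. 67.]
black [ 220  170  170   14 1541] [289.8 175.2] [ 704.5 -223.   106.8] z [ 88.   97.8 136.9] ext [ 220.  395. 1274.]
black [220 246  23   2  24] [231.5 247. ] [543.9 -83.2  91.3] z [ 78.   84.4 105.8] ext [ 3. 53. 29.]
black [245 248   3  13  15] [246.7 254.
[... 1749 characters left out ...]
 246   6   2   7] [228.1 246.9] [544.7 -74.6  80.8] z [77.7 81.2 83.4] ext [ 3. 11.  6.]
z~81 [225 263  13   4  46] [231.5 264.7] [503.1 -81.1  77.6] z [74.  77.3 81.1] ext [ 7. 28. 10.]
z~81 [231 268   7   1   7] [234. 268.] [495.2 -86.7  76.1] z [73.7 75.7 79.4] ext [ 0. 15.  6.]
z~81 [235 293  25   8  66] [247.5 297.4] [ 426.8 -116.8   80.5] z [77.4 80.6 83.7] ext [17. 55. 10.]
z~81 [327 293   8   7  45] [330.6 295.8] [ 424.5 -308.8   78.3] z [74.5 78.  83.1] ext [14. 16. 10.]
z~81 [220 297   8   6  23] [223.4 298.3] [426.1 -61.   80.1] z [77.  79.6 82.8] ext [12. 16.  7.]
z~81 [358 316  13  13  90] [363.4 321.8] [ 363. -382.   81.] z [77.4 81.4 83.8] ext [28. 27. 10.]
0.35781820852787405
```

View pics/crop_a.png

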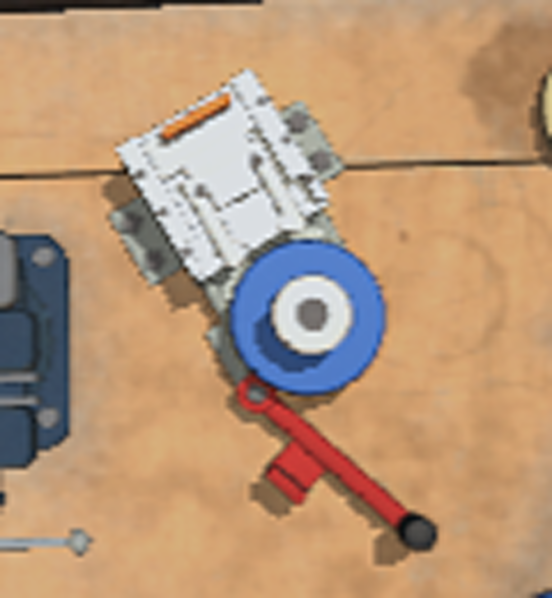

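The crop shows the 80 mm roller with its head at about (307,248), seated. The clip's orange tab is at about (283,206), the pivot at (295.6,265.4) and the knob at (331,296). The lever reads about 1.27 rad if the fixture yaw is about 30°. I'm moving to hover above for a wrist view.

```bash
python3 -m crank '[1,0.9,0.9,0.4,0,0,0.25, 1,0.9,0.9,0.4,0,0,0.25, 1,0.9,0.9,0.4,0,0,0.25, 1,0.9,0.9,0.4,0,0,0.25, 1,0.9,0.9,0.4,0,0,0.25, 1,0.9,0.9,0.4,0,0,0.25, 1,0.9,0.9,0.4,0,0,0.25, 1,0.9,0.9,0.4,0,0,0.25, 1,0.9,0.9,0.3,0,0,0.25, 1,0.9,0.9,0.3,0,0,0.25, 1,0.9,0.9,0.3,0,0,0.25, 1,0.9,0.9,0,0,0,0.25, 1,0.9,0.9,0,0,0,0.25, 1,0.9,0.9,0,0,0,0.25, 1,0.9,0.9,0,0,0,0, 1,0.9,0.9,0,0,0,0, 1,0,0,0,0,0,0, 1,0,0,0,0,0,0]' 
python3 - <<'E'
from h import *
c=optics.capture("wrist"); cv2.imwrite("pics/w1.png",c["pixels"][:,:,::-1]); s=bot.state(); np.savez("w1.npz",pos=s["tcp_pos"],rot=s["ee_rot"],**c); print(c["intrinsics"],c["k1"],c["hand_eye"],s["tcp_pos"],s["ee_rot"])
E
```

```text
clock: 1.9
tcp_pos: [503.0, -273.4, 341.2]
ee_rot: [-179.9, 0.1, 30.3]
wrist_force: [0.1, -0.5, -0.5]
width: 1.001
gripper_force: 0.0
[[302.91987059   0.         277.50601279]
 [  0.         302.91987059 210.40953416]
 [  0.           0.           1.        ]] -0.030185229444005496 [[ 1.64375892e-04 -9.63436591e-01 -2.67936387e-01  6.72751755e+01]
 [ 9.99999825e-01  6.17993560e-06  5.91266789e-04 -9.50044035e-01]
 [-5.67992230e-04 -2.67936437e-01  9.63436424e-01 -1.34248628e+02]
 [ 0.00000000e+00  0.00000000e+00  0.00000000e+00  1.00000000e+00]] [ 502.2506556  -274.75730317  341.2930745 ] [-1.79972835e+02  9.57203010e-02  3.01652936e+01]
```

View pics/w1.png

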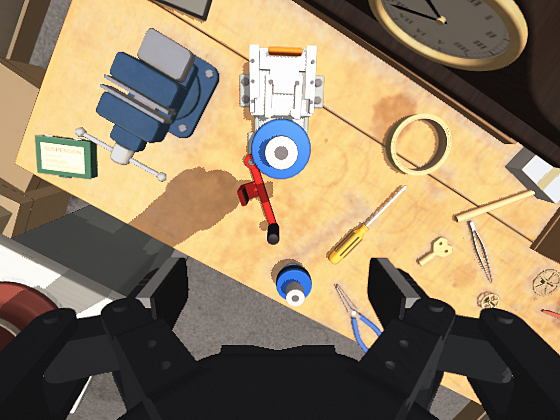

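The wrist view shows the fixture nearly aligned with the tool: head at (281,152), tab at (287,50), knob top at (273,230) and pivot pin at (250,160). Next I compute positions from both views.

```bash
cat >> h.py <<'E'
from scipy.spatial.transform import Rotation as Ro
def wristT(pos,rot,he):
    T=np.eye(4);T[:3,:3]=Ro.from_euler("xyz",rot,degrees=True).as_matrix();T[:3,3]=pos
    return T@he
def ray(c,T,uv,z):
    D=np.array([float(c["k1"]),0,0,0,0.])
    p=cv2.undistortPoints(np.array(uv,float).reshape(-1,1,2),np.array(c["intrinsics"]),D)[:,0]
    d=np.c_[p,np.ones(len(p))]@T[:3,:3].T
    return T[:3,3]+d*((z-T[2,3])/d[:,2])[:,None]
def blobs(m,mn=8):
    n,l,st,ce=cv2.connectedComponentsWithStats(m.astype(np.uint8))
    return [(l==i,st[i],ce[i]) for i in range(1,n) if st[i,4]>=mn]
E
cat > m2.py <<'E'
from h import *
def go(c,T,win):
    hsv=cv2.cvtColor(c["pixels"],cv2.COLOR_RGB2HSV).astype(int);H,S,V=[hsv[...,i] for i in range(3)]
    w=np.zeros(H.shape,bool);w[win[1]:win[3],win[0]:win[2]]=1
    P=np.dstack([c["range_z"]]*3)
    C=dict(c);C["T"]=T;Z=cloud(C)[...,2]
    def rp(n,m,z,mn=8):
        for b,st,ce in blobs(m&w,mn):
            vu=np.argwhere(b); q=ray(c,T,vu[:,::-1],z)[:,:2]; r=cv2.minAreaRect(q.astype(np.float32))
            print(n,st,ce.round(1),"mean",ray(c,T,[ce],z)[0].round(1),"rect",np.round(r[0],1),np.round(r[1],1),round(r[2],1))
    rp("blue z66",(H>100)&(H<125)&(S>120),66,80)
    rp("head",(Z>107)&(Z<125)&(S<60),115.5,60)
    rp("tab",(H>5)&(H<18)&(S>180)&(Z>75),94.5)
    rp("knob",(V<60)&(Z>68)&(Z<90),78)
    rp("red",((H<5)|(H>174))&(S>150),29,40)
    rp("rails",(Z>60)&(Z<90)&(S<60),79,200)
if __name__=="__main__":
    c=dict(np.load("top0.npz",allow_pickle=True)); go(c,c["T"],(255,190,345,310))
    c=dict(np.load("w1.npz",allow_pickle=True)); go(c,wristT(c["pos"],c["rot"],c["hand_eye"]),(220,35,330,250))
E
python3 m2.py
```

```text
blue z66 [290 232  33  34 623] [305.8 248.8] mean [ 535.2 -255.6   66. ] rect [ 536.  -256.1] [75.3 77.5] 88.3
head [299 240  17  17 236] [307.1 248.1] mean [ 535.5 -256.7  115.5] rect [ 535.7 -256.4] [36.2 36.1] 88.3
tab [282 201   8   6  12] [285.8 203.3] mean [ 641.  -211.5   94.5] rect [ 641.1 -210.7] [ 4.2 19.7] 25.0
knob [327 292   8   7  22] [329.8 295.7] mean [ 424.9 -307.    78. ] rect [ 426.4 -308.8] [16.2 13.8] 88.3
red [292 262  37  33 294] [308.  279.3] mean [ 462.7 -259.8   29. ] rect [ 458.4 -256.3] [110.4  35.8] 45.5
rails [ 265  195   46   46 1111] [288.3 218.7] mean [ 606.3 -216.6   79. ] rect [ 606.9 -216.5] [84.1 80.3] 29.4
blue z66 [ 251  119   59   60 1869] [280.2 146.9] mean [ 538.6 -256.8   66. ] rect [ 535.8 -258.4] [76.9 77.6] 75.8
head [265 135  33  35 871] [280.8 152.2] mean [ 536.3 -258.5  115.5] rect [ 536.  -258.3] [38.4 37.9] 64.0
tab [269  47  33   9 157] [283.5  52.2] mean [ 634.4 -204.8   94.5] rect [ 636.3 -205.7] [ 8.  36.9] 26.9
tab [291  48  10   1  10] [295.5  48. ] mean [ 645.2 -214.5   94.5] rect [ 645.2 -214.5] [ 0.  10.3] 30.3
knob [267 231  12  13  81] [272.4 237.5] mean [ 426.5 -309.6   78. ] rect [ 427.1 -309.4] [17.9 15.4] 30.2
red [237 154  40  71 820] [256.4 191.1] mean [ 462.3 -260.3   29. ] rect [ 456.  -255.9] [112.   41.9] 47.7
rails [ 249   44   68   75 4263] [281.5  82.6] mean [ 606.9 -218.6   79. ] rect [ 607.7 -218.6] [84.  80.3] 29.0
```

Fixture yaw is about 29° and the axis is at (535.8,-257.3). The pivot is about (498,-230). The knob is about (425.5,-309.3), which puts the lever at about 1.25 rad. Next: grip the knob.

```bash
python3 -m crank '[1,-0.775,-0.355,-0.72,0,0,0.865, 1,-0.775,-0.355,-0.72,0,0,0.865, 1,-0.775,-0.355,-0.72,0,0,0.865, 1,-0.775,-0.355,-0.72,0,0,0.865, 1,0,0,-0.96,0,0,0, 1,0,0,-0.96,0,0,0, 1,0,0,-0.96,0,0,0, 1,0,0,-0.96,0,0,0, 1,0,0,-0.96,0,0,0, 1,0,0,-0.96,0,0,0, 1,0,0,-0.96,0,0,0, 1,0,0,-0.96,0,0,0, 1,0,0,-0.96,0,0,0, 1,0,0,0,0,0,0, 1,0,0,0,0,0,0]'
python3 -m crank '[0,0,0,0,0,0,0,0,0,0,0,0,0,0,0,0,0,0,0,0,0,0,0,0,0,0,0,0,0,0,0,0,0,0,0,0,0,0,0,0,0,0,0,0,0,0,0,0,0,0,0,0,0,0,0,0]' 25
```

```text
clock: 3.45
tcp_pos: [424.7, -310.7, 54.0]
ee_rot: [-180.0, 0.0, 47.4]
wrist_force: [0.7, 0.2, 0.2]
width: 0.999
gripper_force: 0.0
clock: 4.25
tcp_pos: [426.0, -310.0, 54.3]
ee_rot: [179.9, -0.0, 47.5]
wrist_force: [-0.1, -1.3, 5.2]
width: 0.202
gripper_force: 26.7
```

```bash
python3 - <<'E'
import numpy as np
a=np.radians(np.arange(-132.5,-57,4.5)); p=108*np.c_[np.cos(a),np.sin(a)]
print((np.diff(p,axis=0)/25).round(3).tolist())
E
```

```text
[[0.259, -0.219], [0.275, -0.198], [0.29, -0.176], [0.303, -0.153], [0.314, -0.128], [0.323, -0.103], [0.33, -0.078], [0.335, -0.052], [0.338, -0.025], [0.339, 0.001], [0.338, 0.028], [0.335, 0.055], [0.329, 0.081], [0.322, 0.106], [0.313, 0.131], [0.302, 0.155]]
```

```bash
python3 -m crank '[0,0.259,-0.219,0,0,0,0.9, 0,0.275,-0.198,0,0,0,0.9, 0,0.29,-0.176,0,0,0,0.9, 0,0.303,-0.153,0,0,0,0.9, 0,0.314,-0.128,0,0,0,0.9, 0,0.323,-0.103,0,0,0,0.9, 0,0.33,-0.078,0,0,0,0.9, 0,0.335,-0.052,0,0,0,0.9, 0,0.338,-0.025,0,0,0,0.9, 0,0.339,0.001,0,0,0,0.9, 0,0,0,0,0,0,0]'
```

```text
clock: 5.35
tcp_pos: [499.3, -338.5, 54.1]
ee_rot: [-179.5, -0.0, 92.5]
wrist_force: [-7.6, 0.2, 11.8]
width: 0.203
gripper_force: 27.9
```

```bash
python3 -m crank '[0,0.338,0.028,0,0,0,0.9, 0,0.335,0.055,0,0,0,0.9, 0,0.329,0.081,0,0,0,0.9, 0,0.322,0.106,0,0,0,0.9, 0,0.313,0.131,0,0,0,0.9, 0,0.302,0.155,0,0,0,0.7, 0,0,0,0,0,0,0, 0,0,0,0,0,0,0, 0,0,0,0,0,0,0]'
```

```text
clock: 6.25
tcp_pos: [547.5, -327.3, 54.2]
ee_rot: [-179.5, 0.0, 118.4]
wrist_force: [-6.8, -3.4, 9.6]
width: 0.199
gripper_force: 27.9
```

```bash
python3 -m crank '[0,0.14,0.08,0,0,0,0, 0,0.14,0.08,0,0,0,0, 0,0.14,0.08,0,0,0,0, 0,0,0,0,0,0,0, 0,0,0,0,0,0,0]'
```

```text
clock: 6.75
tcp_pos: [553.0, -325.0, 53.9]
ee_rot: [-178.8, -0.0, 118.2]
wrist_force: [-14.6, -7.0, 14.9]
width: 0.201
gripper_force: 30.8
```

```bash
python3 -m crank '[0,0.17,0.1,0,0,0,0, 0,0.17,0.1,0,0,0,0, 0,0,0,0,0,0,0, 0,0,0,0,0,0,0]'
```

```text
clock: 7.15
tcp_pos: [553.3, -325.0, 53.7]
ee_rot: [-177.8, -0.2, 117.9]
wrist_force: [-27.1, -9.9, 24.2]
width: 0.201
gripper_force: 40.0
```

The lever is against its stop. Release, rise, and measure the clock's clearance behind the deck.

```bash
python3 -m crank '[0,-0.34,-0.2,0,0,0,0, 0,0,0,0,0,0,0, 0.5,0,0,0,0,0,0, 1,0,0,0,0,0,0,1,0,0,0,0,0,0,1,0,0,0,0,0,0,1,0,0,0,0,0,0, 1,0,0,0.8,0,0,0, 1,0,0,1,0,0,0, 1,0,0,1,0,0,0, 1,0,0,1,0,0,-0.9,1,0,0,1,0,0,-1,1,0,0,1,0,0,-1,1,0,0,1,0,0,-1,1,0,0,0,0,0,-1]'
python3 - <<'E'
from h import *
c=optics.capture("top"); np.savez("top1.npz",**c); P=cloud(c)
q=P.reshape(-1,3);
for y0 in range(-320,-120,20):
    m=(q[:,1]>y0)&(q[:,1]<y0+20)&(q[:,0]>640)&(q[:,0]<800)
    o=[]
    for zl,zh in((8,30),(30,60),(60,100),(100,400)):
        r=q[m&(q[:,2]>zl)&(q[:,2]<zh)]; r=r[r[:,0]>670]; o.append((len(r),r[:,0].min().round() if len(r) else None,r[:,2].max().round() if len(r) else None))
    print(y0,o)
from m2 import go
go(c,c["T"],(255,190,345,310))
E
```

```text
clock: 8.65
tcp_pos: [564.7, -317.8, 228.1]
ee_rot: [179.6, 0.2, 93.8]
wrist_force: [0.6, 0.2, -0.3]
width: 0.999
gripper_force: 0.0
-320 [(1, np.float64(708.0), np.float64(11.0)), (0, None, None), (38, np.float64(698.0), np.float64(99.0)), (558, np.float64(699.0), np.float64(265.0))]
-300 [(1, np.float64(709.0), np.float64(8.0)), (0, None, None), (40, np.float64(698.0), np.float64(100.0)), (561, np.float64(699.0), np.float64(260.0))]
-280 [(1, np.float64(705.0), np.float64(9.0)), (0, None, None), (49, np.float64(697.0), np.float64(100.0)), (542, np.float64(697.0), np.float64(248.0))]
-260 [(0, None, None), (0, None, None), (52, np.float64(696.0), np.float64(99.0)), (500, np.float64(698.0), np.float64(232.0))]
-240 [(0, None, None), (0, None, None), (60, np.float64(696.0), np.float64(100.0)), (468, np.float64(698.0), np.float64(212.0))]
-220 [(1, np.float64(684.0), np.float64(8.0)), (0, None, None), (60, np.float64(696.0), np.float64(100.0)), (427, np.float64(697.0), np.float64(192.0))]
-200 [(0, None, None), (0, None, None), (55, np.float64(696.0), np.float64(100.0)), (406, np.float64(698.0), np.float64(176.0))]
-180 [(1, np.float64(673.0), np.float64(9.0)), (0, None, None), (67, np.float64(696.0), np.float64(100.0)), (385, np.float64(698.0), np.float64(162.0))]
-160 [(1, np.float64(688.0), np.float64(9.0)), (0, None, None), (61, np.float64(695.0), np.float64(100.0)), (373, np.float64(701.0), np.float64(153.0))]
-140 [(1, np.float64(693.0), np.float64(9.0)), (0, None, None), (65, np.float64(695.0), np.float64(100.0)), (376, np.float64(702.0), np.float64(147.0))]
blue z66 [290 232  33  34 618] [305.8 248.7] mean [ 535.3 -255.6   66. ] rect [ 536.  -256.1] [75.3 77.5] 88.3
head [299 240  17  17 236] [307.1 248.1] mean [ 535.5 -256.7  115.5] rect [ 535.7 -256.4] [36.2 36.1] 88.3
rails [ 265  195   46   46 1110] [288.3 218.7] mean [ 606.3 -216.6   79. ] rect [ 606.9 -216.5] [84.1 80.3] 29.4
```

```bash
python3 -m crank '[0,0.14,0.32,0.1,0,0,-1, 0,0.14,0.32,0.1,0,0,-1, 0,0.14,0.32,0.1,0,0,-1, 0,0.14,0.32,0,0,0,-1, 0,0.14,0.32,0,0,0,-1, 0,0.14,0.32,0,0,0,-1, 0,0.14,0.32,0,0,0,-1, 0,0.14,0.32,0,0,0,-1, 0,0.14,0.32,0,0,0,-1, 0,0.14,0.32,0,0,0,-1, 0,0.14,0.32,0,0,0,-1, 0,0.14,0.32,0,0,0,-1, 0,0.14,0.32,0,0,0,-0.9, 0,0,0,0,0,0,0, 0,0,0,0,0,0,0]'
python3 - <<'E'
from h import *
from m2 import go
s=bot.state();c=optics.capture("wrist"); cv2.imwrite("pics/w2.png",c["pixels"][:,:,::-1]);np.savez("w2.npz",pos=s["tcp_pos"],rot=s["ee_rot"],**c);print(s["tcp_pos"],s["ee_rot"])
C=dict(c);C["T"]=wristT(s["tcp_pos"],s["ee_rot"],c["hand_eye"]);q=cloud(C).reshape(-1,3)
for a,b in((20,60),(60,90),(90,110),(110,130),(130,150),(150,180),(180,260)):
    for y0 in (-250,-200,-150):
        m=(q[:,1]>y0)&(q[:,1]<y0+50)&(q[:,0]>670)&(q[:,2]>a)&(q[:,2]<b);r=q[m]
        print(a,y0,len(r),np.percentile(r[:,0],[1,10]).round() if len(r) else None)
E
```

```text
clock: 10.2
tcp_pos: [607.4, -213.7, 230.7]
ee_rot: [-180.0, 0.1, 29.7]
wrist_force: [0.2, 0.2, -0.5]
width: 0.001
gripper_force: 0.0
[ 607.38480455 -213.66913609  230.66674619] [-1.79956336e+02  6.18857263e-02  2.96984527e+01]
20 -250 0 None
20 -200 0 None
20 -150 0 None
60 -250 77 [697. 698.]
60 -200 78 [696. 696.]
60 -150 85 [695. 695.]
90 -250 1282 [698. 699.]
90 -200 1424 [696. 698.]
90 -150 1520 [696. 697.]
110 -250 341 [712. 712.]
110 -200 368 [711. 711.]
110 -150 393 [710. 710.]
130 -250 435 [712. 712.]
130 -200 1940 [711. 712.]
130 -150 2236 [711. 712.]
150 -250 3123 [704. 712.]
150 -200 4085 [712. 715.]
150 -150 0 None
180 -250 12169 [706. 714.]
180 -200 0 None
180 -150 0 None
```

View pics/w2.png

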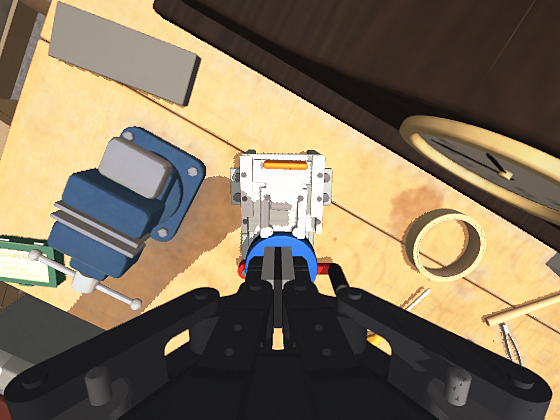

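The wrist view shows the tab at (285,164), fixture rails at columns 243–326, red lever bar across at row ~268 (shut), and clock face upper right with limited clearance.

```bash
python3 - <<'E'
from h import *
c=dict(np.load("w2.npz",allow_pickle=True));T=wristT(c["pos"],c["rot"],c["hand_eye"])
hsv=cv2.cvtColor(c["pixels"],cv2.COLOR_RGB2HSV).astype(int);H,S,V=[hsv[...,i] for i in range(3)]
th=np.radians(29);R=np.array([[np.cos(th),np.sin(th)],[-np.sin(th),np.cos(th)]])
A=np.array([535.8,-257.3]);f=lambda p:((p[:,:2]-A)@R.T).round(1)
m=(H>4)&(H<22)&(S>150)&(V>90);m[:150]=0;m[175:]=0;m[:,:255]=0;m[:,315:]=0
for b,st,ce in blobs(m,20):
    print(st,ce)
    u0,v0,w,h,_=st
    for z in (94.5,66.5): print(z,f(ray(c,T,[[u0,v0],[u0+w,v0],[u0,v0+h],[u0+w,v0+h]],z)).tolist())
C=dict(c);C["T"]=T;P=cloud(C)
print(f(P[158:172,285].reshape(-1,3)).tolist(),P[158:172,285,2].round(0))
# rails rect
mr=(P[...,2]>76)&(P[...,2]<86)&(S<60);mr[:,:235]=0;mr[:,335:]=0;mr[:140]=0;mr[235:]=0
for b,st,ce in blobs(mr,300):
    r=cv2.minAreaRect(ray(c,T,np.argwhere(b)[:,::-1],81)[:,:2].astype(np.float32));print(st,r,f(np.array([r[0]])))
E
```

```text
[264 160  44  10 295] [285.04745763 164.29491525]
94.5 [[121.9, 16.8], [122.4, -22.2], [113.0, 16.8], [113.5, -22.6]]
66.5 [[118.9, 18.0], [119.4, -25.0], [109.1, 18.0], [109.6, -25.4]]
[[121.1, -2.5], [120.1, -2.5], [119.9, -2.4], [119.9, -2.2], [119.8, -2.0], [119.3, -1.9], [118.6, -1.9], [117.5, -2.0], [116.8, -1.9], [115.8, -2.0], [115.0, -2.0], [111.7, -2.5], [110.8, -2.5], [109.8, -2.5]] [67. 67. 74. 82. 90. 93. 95. 93. 94. 94. 94. 76. 77. 77.]
[ 240  155   85   80 3291] ((610.9620361328125, -215.07012939453125), (77.5809097290039, 79.6662826538086), 29.217227935791016) [[86.2  0.5]]
```

```bash
python3 -m crank '[0,0,0,0,0.487,-0.873,0, 0,0,0,0,0.487,-0.873,0, 0,0,0,0,0.487,-0.873,-0.14, 0,0.69,0.3,0,0,0,0, 0,0.69,0.3,0,0,0,0, 0,0.69,0.3,0,0,0,0, 0,0,0,-0.8,0,0,0, 0,0,0,-0.8,0,0,0, 0,0,0,-0.8,0,0,0, 0,0,0,-0.8,0,0,0, 0,0,0,0,0,0,0, 0,0,0,0,0,0,0]'
python3 -m crank '[0,0,0,-0.6,0,0,0,0,0,0,-0.6,0,0,0,0,0,0,-0.6,0,0,0, 0,0,0,-0.6,0,0,0,0,0,0,0,0,0,0,0,0,0,0,0,0,0]'
```

```text
clock: 11.45
tcp_pos: [659.3, -192.2, 151.3]
ee_rot: [179.9, -15.0, 28.8]
wrist_force: [0.7, 0.4, 1.8]
width: 0.0
gripper_force: 0.0
clock: 12.05
tcp_pos: [659.3, -191.3, 90.8]
ee_rot: [180.0, -15.0, 28.8]
wrist_force: [0.6, 0.3, 0.4]
width: 0.0
gripper_force: 0.0
```

```bash
python3 -m crank '[0,-0.175,-0.097,-0.1,0,0,0, 0,-0.175,-0.097,0,0,0,0, 0,-0.175,-0.097,0,0,0,0,0,-0.175,-0.097,0,0,0,0,0,-0.175,-0.097,0,0,0,0,0,-0.175,-0.097,0,0,0,0, 0,-0.15,-0.083,0,-0.365,0.655,0, 0,-0.15,-0.083,0,-0.365,0.655,0, 0,-0.15,-0.083,0,-0.365,0.655,0, 0,-0.15,-0.083,0,-0.365,0.655,0, 0,0,0,0,0,0,0]'
python3 -m crank '[0,0,0,0,0,0,0,0,-0.1,-0.055,0,0,0,0]'
```

```text
clock: 13.15
tcp_pos: [619.3, -212.3, 88.8]
ee_rot: [179.9, -0.1, 29.0]
wrist_force: [0.0, 0.4, -0.0]
width: -0.002
gripper_force: 0.0
clock: 13.35
tcp_pos: [616.4, -215.3, 89.0]
ee_rot: [179.8, -0.2, 28.8]
wrist_force: [3.9, 1.8, 1.8]
width: 0.001
gripper_force: 2.1
```

```bash
python3 -m crank '[0,-0.1,-0.055,-0.1,0,0,0,0,-0.1,-0.055,0,0,0,0,0,-0.1,-0.055,0,0,0,0,0,0,0,0,0,0,0]'
python3 -m crank '[0,-0.1,-0.055,0,0,0,0,0,-0.1,-0.055,0,0,0,0,0,0,0,0,0,0,0]'
```

```text
clock: 13.75
tcp_pos: [612.6, -217.3, 87.5]
ee_rot: [179.7, -0.7, 28.9]
wrist_force: [7.6, 4.5, -1.5]
width: -0.001
gripper_force: 4.4
clock: 14.05
tcp_pos: [609.2, -218.5, 87.7]
ee_rot: [179.7, -0.9, 29.0]
wrist_force: [8.7, 6.0, -2.0]
width: -0.002
gripper_force: 5.5
```

```bash
python3 -m crank '[0,-0.1,-0.055,0,0,0,0,0,-0.1,-0.055,0,0,0,0,0,0,0,0,0,0,0]'
python3 -m crank '[0,-0.1,-0.055,0,0,0,0,0,-0.1,-0.055,0,0,0,0,0,0,0,0,0,0,0]'
```

```text
clock: 14.35
tcp_pos: [598.7, -225.5, 86.8]
ee_rot: [179.8, -0.2, 28.8]
wrist_force: [4.4, 2.5, 1.0]
width: 0.001
gripper_force: 2.2
clock: 14.65
tcp_pos: [598.0, -225.5, 87.7]
ee_rot: [179.7, -0.6, 28.9]
wrist_force: [8.6, 4.6, -0.7]
width: 0.004
gripper_force: 5.0
```

```bash
python3 -m crank '[0,-0.1,-0.055,0,0,0,0,0,-0.1,-0.055,0,0,0,0,0,0,0,0,0,0,0]'
```

```text
clock: 14.95
tcp_pos: [597.4, -225.9, 89.2]
ee_rot: [179.5, -1.2, 29.0]
wrist_force: [12.9, 7.6, 0.6]
width: -0.001
gripper_force: 7.7
```

```bash
python3 -m crank '[0,-0.1,-0.055,0,0,0,0,0,-0.1,-0.055,0,0,0,0,0,0,0,0,0,0,0,0,0,0,0,0,0,0]'
python3 -m crank '[0,0.35,0.2,0,0,0,0, 0,0.35,0.2,0.2,0,0,0, 0,0,0,1,0,0,0,0,0,0,1,0,0,0,0,0,0,1,0,0,0,0,0,0,1,0,0,0,0,0,0,0.6,0,0,0,0,0,0,0.6,0,0,0,0,0,0,0,0,0,0]'
cat > look.py <<'E'
from h import *
import sys
from m2 import go
n=sys.argv[1]; s=bot.state();c=optics.capture("wrist");t=optics.capture("top")
np.savez(n+"w.npz",pos=s["tcp_pos"],rot=s["ee_rot"],**c);np.savez(n+"t.npz",**t)
cv2.imwrite(f"pics/{n}.png",np.hstack([cv2.resize(t["pixels"][190:320,240:370],(400,400),interpolation=2),c["pixels"][10:410,80:480]])[:,:,::-1])
print("TOP");go(t,t["T"],(255,190,345,320));print("WRIST");go(c,wristT(s["tcp_pos"],s["ee_rot"],c["hand_eye"]),(200,100,400,330))
E
python3 look.py l3
```

```text
clock: 15.35
tcp_pos: [596.9, -226.5, 90.8]
ee_rot: [179.3, -1.7, 29.2]
wrist_force: [17.4, 9.7, 2.8]
width: -0.004
gripper_force: 10.3
clock: 16.25
tcp_pos: [599.6, -225.9, 223.0]
ee_rot: [179.7, 0.1, 28.7]
wrist_force: [-0.5, -0.5, -0.6]
width: -0.002
gripper_force: 0.0
TOP
blue z66 [309 235  15  30 188] [316.9 251.5] mean [ 528.  -281.4   66. ] rect [ 529.8 -282.6] [24.9 70.1] 73.4
knob [331 239   8   6  16] [334.1 242.1] mean [ 548.6 -321.5   78. ] rect [ 549.2 -322.4] [16.5 11.4] 77.0
red [324 242   8   9  40] [327.2 245.8] mean [ 541.9 -308.9   29. ] rect [ 541.7 -308.3] [10.8 22.5] 29.1
WRIST
blue z66 [238 229  19  50 464] [245.4 253.3] mean [ 530.8 -225.6   66. ] rect [ 530.6 -225.5] [56.7 15. ] 19.3
blue z66 [294 229  19  44 353] [304.5 249.4] mean [ 564.  -277.4   66. ] rect [ 562.7 -277.8] [50.3 14.6] 38.1
tab [254 207  43  12 455] [274.7 213. ] mean [ 591.  -227.7   94.5] rect [ 591.5 -227.7] [10.3 38. ] 28.6
knob [326 100  74  43 134] [360.2 119. ] mean [ 699.4 -255.    78. ] rect [ 699.6 -258.5] [ 1.5 76.8] 1.2
knob [329 272  17  18 169] [337.3 280.7] mean [ 553.9 -321.    78. ] rect [ 554.3 -321.2] [19.8 15.8] 47.9
red [231 253   9  20  84] [234.6 262.8] mean [ 497.7 -224.2   29. ] rect [ 497.6 -223.9] [24.6  8.8] 32.4
red [312 255  18  12 140] [318.7 259.9] mean [ 548.5 -309.7   29. ] rect [ 548.7 -311.9] [14.2 19.6] 28.4
rails [ 228  140   89  117 7771] [273.2 188.2] mean [ 607.6 -217.1   79. ] rect [ 596.9 -223.1] [112.   80.2] 29.8
rails [328 268  18  22 250] [336.8 278.9] mean [ 555.8 -319.    79. ] rect [ 556.2 -318.9] [24.2 14.6] 53.0
```

View pics/l3.png

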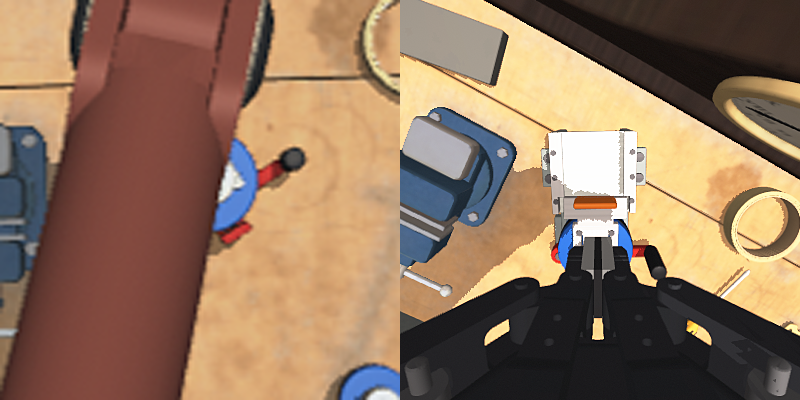

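The left half is mostly hidden by the arm. The right half shows the tab moved in towards the roller at (595,202), with the lever still shut and its knob at about (655,262). Now back to the knob, then check the clip from there.

```bash
python3 -m crank '[1,-0.104,-0.218,0.2,0,0,1,1,-0.104,-0.218,0.2,0,0,1,1,-0.104,-0.218,0.2,0,0,1,1,-0.104,-0.218,0.2,0,0,1,1,-0.104,-0.218,0.2,0,0,1,1,-0.104,-0.218,0.2,0,0,1,1,-0.104,-0.218,0,0,0,1,1,-0.104,-0.218,0,0,0,1,1,-0.104,-0.218,0,0,0,1,1,-0.104,-0.218,0,0,0,1,1,-0.104,-0.218,0,0,0,1,1,-0.104,-0.218,0,0,0,1,1,-0.104,-0.218,0,0,0,1,1,-0.104,-0.218,0,0,0,1,1,-0.104,-0.218,0,0,0,1,1,-0.104,-0.218,0,0,0,1,1,-0.104,-0.218,0,0,0,1,1,-0.104,-0.218,0,0,0,1,1,0,0,0,0,0,0,1,0,0,0,0,0,0]'
sed -i 's/\[190:320,240:370\]/[190:320,240:370]/' look.py; python3 look.py l4; python3 -c "
from rig import bot;s=bot.state();print(s['tcp_pos'],s['ee_rot'])"
```

```text
clock: 18.35
tcp_pos: [552.9, -321.7, 249.9]
ee_rot: [180.0, -0.1, 118.7]
wrist_force: [0.4, 0.0, -0.6]
width: 0.998
gripper_force: 0.0
TOP
blue z66 [290 232  34  33 395] [307.9 252.4] mean [ 526.7 -260.3   66. ] rect [ 532.2 -258.6] [68.7 78. ] 26.0
head [299 239  17  18 238] [307.  247.5] mean [ 536.7 -256.5  115.5] rect [ 536.9 -256.4] [36.7 36.8] 43.2
rails [ 265  195   55   65 1373] [290.5 222. ] mean [ 598.4 -221.3   79. ] rect [ 582.1 -230.4] [141.   80.3] 29.4
WRIST
blue z66 [ 257  100   70   70 1916] [282.6 133.9] mean [ 527.4 -265.4   66. ] rect [ 535.7 -262.6] [69.5 68.8] 28.7
head [ 276  108   46   48 1651] [298.5 131.4] mean [ 537.2 -256.5  115.5] rect [ 537.5 -256.8] [38.3 38.9] 58.3
tab [352 111  11  43 237] [355.3 130.7] mean [ 584.5 -230.    94.5] rect [ 586.4 -230.7] [ 8.5 38. ] 28.7
knob [268 187  17  17  80] [275.7 194. ] mean [ 550.1 -321.6   78. ] rect [ 550.9 -322.4] [16.6 16.9] 28.7
knob [393 253   7  14  48] [396.6 260.5] mean [ 703.3 -323.2   78. ] rect [ 703.5 -322.1] [ 5.3 15.3] 3.3
knob [348 299  22  31 139] [358.5 316.2] mean [ 704.8 -403.1   78. ] rect [ 704.9 -401.2] [ 6.  45.1] 1.9
red [247 121   8  23 160] [250.1 131.9] mean [ 494.8 -281.6   29. ] rect [ 495.1 -281.7] [ 8.  24.3] 28.6
red [271 162  10  21 163] [275.3 172.7] mean [ 542.3 -308.7   29. ] rect [ 542.1 -308. ] [10.6 23.6] 28.8
rails [ 300  100  100   72 5005] [360.7 135. ] mean [ 594.8 -229.2   79. ] rect [ 587.6 -234.9] [100.7  68.2] 29.1
rails [268 186  17  18 212] [276.  194.9] mean [ 550.8 -322.1   79. ] rect [ 550.9 -321.7] [15.8 18.3] 7.6
[ 553.5909442  -321.11023554  250.6627572 ] [ 1.79899526e+02 -7.18780300e-02  1.18789646e+02]
```

View pics/l4.png

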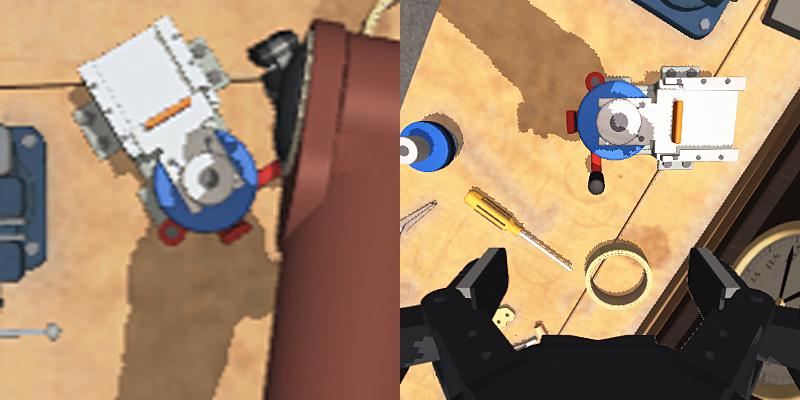

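Left: the clip now surrounds the groove, with the tab at about (167,113). Right: head at (619,121), tab at (678,121), knob at (596,182). The tab lies about 58.7 mm from the axis averaged over two views, against 59 expected, so the clip is home. Now grip the knob and swing it open.

```bash
python3 -m crank '[1,-0.06,-0.06,-0.98,0,0,0,1,0,0,-0.98,0,0,0,1,0,0,-0.98,0,0,0,1,0,0,-0.98,0,0,0,1,0,0,-0.98,0,0,0,1,0,0,-0.98,0,0,0,1,0,0,-0.98,0,0,0,1,0,0,-0.98,0,0,0,1,0,0,0,0,0,0,0,0,0,0,0,0,0,0,0,0,0,0,0,0,0,0,0,0,0,0,0,0,0,0,0,0,0,0,0,0,0,0,0,0,0,0,0,0,0,0,0,0,0,0,0,0,0,0,0,0,0,0,0,0,0,0]' 40
python3 - <<'E'
import numpy as np
a=np.radians(-60-4.5*np.arange(0,28)); p=108*np.c_[np.cos(a),np.sin(a)]
d=np.diff(p,axis=0)/25
for i in range(0,27): print(round(-60-4.5*(i+1),1),d[i].round(3).tolist(),(p[i+1]+[498,-230.3]).round(0))
E
```

```text
clock: 20.15
tcp_pos: [552.2, -323.7, 56.3]
ee_rot: [179.9, 0.1, 118.8]
wrist_force: [-2.4, 0.0, 5.7]
width: 0.199
gripper_force: 38.9
-64.5 [-0.3, -0.158] [ 544. -328.]
-69.0 [-0.312, -0.134] [ 537. -331.]
-73.5 [-0.321, -0.109] [ 529. -334.]
-78.0 [-0.329, -0.083] [ 520. -336.]
-82.5 [-0.334, -0.057] [ 512. -337.]
-87.0 [-0.338, -0.031] [ 504. -338.]
-91.5 [-0.339, -0.004] [ 495. -338.]
-96.0 [-0.338, 0.022] [ 487. -338.]
-100.5 [-0.336, 0.049] [ 478. -336.]
-105.0 [-0.331, 0.075] [ 470. -335.]
-109.5 [-0.324, 0.101] [ 462. -332.]
-114.0 [-0.315, 0.126] [ 454. -329.]
-118.5 [-0.304, 0.15] [ 446. -325.]
-123.0 [-0.292, 0.173] [ 439. -321.]
-127.5 [-0.277, 0.196] [ 432. -316.]
-132.0 [-0.261, 0.217] [ 426. -311.]
-136.5 [-0.243, 0.237] [ 420. -305.]
-141.0 [-0.224, 0.255] [ 414. -298.]
-145.5 [-0.203, 0.272] [ 409. -291.]
-150.0 [-0.181, 0.287] [ 404. -284.]
-154.5 [-0.158, 0.3] [ 401. -277.]
-159.0 [-0.134, 0.312] [ 397. -269.]
-163.5 [-0.109, 0.321] [ 394. -261.]
-168.0 [-0.083, 0.329] [ 392. -253.]
-172.5 [-0.057, 0.334] [ 391. -244.]
-177.0 [-0.031, 0.338] [ 390. -236.]
-181.5 [-0.004, 0.339] [ 390. -227.]
```

```bash
python3 -m crank '[0,-0.3,-0.158,0,0,0,-0.9, 0,-0.312,-0.134,0,0,0,-0.9, 0,-0.321,-0.109,0,0,0,-0.9, 0,-0.329,-0.083,0,0,0,-0.9, 0,-0.334,-0.057,0,0,0,-0.9, 0,-0.338,-0.031,0,0,0,-0.9, 0,-0.339,-0.004,0,0,0,-0.9, 0,0,0,0,0,0,0]'
python3 -m crank '[0,-0.338,0.022,0,0,0,-0.9, 0,-0.336,0.049,0,0,0,-0.9, 0,-0.331,0.075,0,0,0,-0.9, 0,-0.324,0.101,0,0,0,-0.9, 0,-0.315,0.126,0,0,0,-0.9, 0,-0.304,0.15,0,0,0,-0.9, 0,-0.292,0.173,0,0,0,-0.9, 0,-0.277,0.196,0,0,0,-0.9, 0,-0.261,0.217,0,0,0,-0.9, 0,0,0,0,0,0,0]'
```

```text
clock: 20.95
tcp_pos: [500.2, -337.1, 56.4]
ee_rot: [179.3, 0.1, 87.4]
wrist_force: [6.6, -0.8, -0.5]
width: 0.197
gripper_force: 39.6
clock: 21.95
tcp_pos: [430.6, -311.7, 56.4]
ee_rot: [179.2, -0.2, 46.8]
wrist_force: [5.1, -4.0, -1.6]
width: 0.195
gripper_force: 39.7
```

```bash
python3 -m crank '[0,-0.243,0.237,0,0,0,-0.9, 0,-0.224,0.255,0,0,0,-0.9, 0,-0.203,0.272,0,0,0,-0.9, 0,-0.181,0.287,0,0,0,-0.9, 0,-0.158,0.3,0,0,0,-0.9, 0,-0.134,0.312,0,0,0,-0.9, 0,-0.109,0.321,0,0,0,-0.9, 0,-0.083,0.329,0,0,0,-0.9, 0,-0.057,0.334,0,0,0,-0.9, 0,0,0,0,0,0,0,0,0,0,0,0,0,0]'
```

```text
clock: 23.05
tcp_pos: [394.4, -247.0, 56.3]
ee_rot: [179.4, -0.4, 6.2]
wrist_force: [3.2, -5.2, 1.2]
width: 0.193
gripper_force: 39.7
```

```bash
python3 -m crank '[0.5,0,0,0,0,0,0,1,0,0,0,0,0,0,1,0,0,0,0,0,0,1,0,0,0,0,0,0,1,0,0,0,0,0,0,1,0,0,0.5,0,0,0,1,0,0,1,0,0,0,1,0,0,1,0,0,0,1,0,0,1,0,0,0,1,0,0,1,0,0,0,1,0,0,1,0,0,0,1,0,0,0.5,0,0,0]'
python3 -m crank '[1,0.95,-0.064,0,0,0,0.77,1,0.95,-0.064,0,0,0,0.77,1,0.95,-0.064,0,0,0,0.77,1,0.95,-0.064,0,0,0,0.77,1,0.95,-0.064,0,0,0,0.77,1,0.95,-0.064,0,0,0,0.77,1,0,0,0,0,0,0,1,0,0,0,0,0,0]'
```

```text
clock: 24.25
tcp_pos: [391.8, -243.9, 207.3]
ee_rot: [179.8, -0.1, 6.3]
wrist_force: [0.1, 0.5, 0.1]
width: 1.0
gripper_force: 0.0
clock: 25.05
tcp_pos: [533.1, -253.0, 204.6]
ee_rot: [179.9, 0.1, 29.4]
wrist_force: [-1.1, -1.4, 0.3]
width: 1.0
gripper_force: 0.0
```

```bash
python3 -m crank '[1,0.15,-0.15,-0.9,0,0,0,1,0,0,-0.9,0,0,0,1,0,0,-0.9,0,0,0,1,0,0,-0.9,0,0,0,1,0,0,-0.9,0,0,0,1,0,0,0,0,0,0,1,0,0,0,0,0,0]'
python3 -m crank '[0.5,0,0,0,0,0,0,0.3,0,0,0,0,0,0,0.3,0,0,0,0,0,0,0.3,0,0,0,0,0,0,0.3,0,0,0,0,0,0,0.3,0,0,0,0,0,0,0.3,0,0,0,0,0,0]' 60
```

```text
clock: 25.75
tcp_pos: [536.6, -257.2, 93.1]
ee_rot: [179.9, 0.1, 29.4]
wrist_force: [-0.4, -0.3, 0.7]
width: 1.004
gripper_force: 0.0
clock: 26.45
tcp_pos: [538.2, -257.5, 94.0]
ee_rot: [179.8, -0.1, 29.4]
wrist_force: [-0.9, -0.3, 6.6]
width: 0.454
gripper_force: 60.2
```

```bash
python3 -m crank '[0.3,0,0,0.08,0,0,0,0.3,0,0,0.06,0,0,0,0.3,0,0,0,0,0,0,0.3,0,0,0,0,0,0]'
```

```text
clock: 26.85
tcp_pos: [536.4, -256.4, 95.1]
ee_rot: [-180.0, 0.1, 29.4]
wrist_force: [0.6, 0.5, -7.0]
width: 0.452
gripper_force: 61.0
```

```bash
python3 -m crank '[0.3,0,0,0.03,0,0,0,0.3,0,0,0,0,0,0]'; python3 -m crank '[0.3,-0.175,-0.097,0,0,0,0,0.3,-0.175,-0.097,0,0,0,0,0.3,0,0,0,0,0,0]'
```

```text
clock: 27.05
tcp_pos: [537.2, -256.8, 96.7]
ee_rot: [179.9, 0.0, 29.4]
wrist_force: [0.0, -2.0, -6.6]
width: 0.454
gripper_force: 61.1
clock: 27.35
tcp_pos: [527.1, -263.0, 97.0]
ee_rot: [179.9, 0.1, 29.3]
wrist_force: [-0.5, -1.1, -6.9]
width: 0.447
gripper_force: 61.1
```

```bash
python3 -m crank '[0.3,-0.262,-0.145,0,0,0,0,0.3,-0.262,-0.145,0,0,0,0,0.3,-0.262,-0.145,0,0,0,0,0.3,-0.262,-0.145,0,0,0,0,0.3,0,0,0,0,0,0]';python3 -m crank '[0.3,-0.35,-0.194,0,0,0,0,0.3,-0.35,-0.194,0,0,0,0,0.3,-0.35,-0.194,0,0,0,0,0.3,-0.35,-0.194,0,0,0,0,0.3,-0.35,-0.194,0,0,0,0,0.3,-0.35,-0.194,0,0,0,0,0.3,-0.2,-0.11,0,0,0,0,0.3,0,0,0,0,0,0,0.3,0,0,0,0,0,0]'
```

```text
clock: 27.85
tcp_pos: [500.5, -277.8, 97.0]
ee_rot: [179.9, 0.1, 29.3]
wrist_force: [-0.8, -0.7, -6.6]
width: 0.454
gripper_force: 61.1
clock: 28.75
tcp_pos: [445.5, -308.1, 97.1]
ee_rot: [179.8, -0.0, 29.4]
wrist_force: [0.9, -0.4, -7.0]
width: 0.451
gripper_force: 61.1
```

```bash
python3 -m crank '[0.3,0,0,-0.04,0,0,0,0.3,0,0,-0.04,0,0,0,0.3,0,0,0,0,0,0]'; python3 -m crank '[0.3,0,0,-0.04,0,0,0,0.3,0,0,0,0,0,0,0.3,0,0,0,0,0,0]'
```

```text
clock: 29.05
tcp_pos: [445.3, -307.7, 94.8]
ee_rot: [179.9, -0.0, 29.5]
wrist_force: [0.5, -0.2, -6.2]
width: 0.453
gripper_force: 61.1
clock: 29.35
tcp_pos: [445.2, -308.1, 94.1]
ee_rot: [179.8, -0.0, 29.4]
wrist_force: [0.7, -0.3, -5.3]
width: 0.451
gripper_force: 61.0
```

```bash
python3 -m crank '[0.3,0,0,-0.03,0,0,0,0.3,0,0,-0.01,0,0,0,0.3,0,0,0,0,0,0]'; python3 -m crank '[0.5,0,0,0,0,0,0,0.7,0,0,0,0,0,0,1,0,0,0,0,0,0,1,0,0,0,0,0,0,1,0,0,0,0,0,0,1,0,0,0,0,0,0]' 20
python3 -m crank '[1,0,0,0.4,0,0,0,1,0,0,0.8,0,0,0,1,0,0,1,0,0,0,1,0,0,1,0,0,0,1,0,0,1,0,0,0,1,0,0,1,0,0,0,1,-0.8,-0.8,0,0,0,0,1,-0.8,-0.8,0,0,0,0,1,-0.8,-0.8,0,0,0,0,1,-0.8,-0.8,0,0,0,0,1,0,0,0,0,0,0,1,0,0,0,0,0,0]'; python3 look.py l5
```

```text
clock: 29.65
tcp_pos: [445.2, -308.3, 94.0]
ee_rot: [179.8, -0.0, 29.4]
wrist_force: [-1.3, 0.6, 4.9]
width: 0.454
gripper_force: 62.3
clock: 30.25
tcp_pos: [445.1, -308.2, 93.0]
ee_rot: [179.9, -0.0, 29.4]
wrist_force: [0.6, 0.1, 0.2]
width: 1.0
gripper_force: 0.0
clock: 31.45
tcp_pos: [364.8, -388.4, 223.6]
ee_rot: [179.8, -0.0, 29.3]
wrist_force: [-0.3, 0.6, -0.4]
width: 1.0
gripper_force: 0.0
TOP
blue z66 [313 271  32  34 355] [329.9 291.6] mean [ 433.6 -308.7   66. ] rect [ 440.1 -309.6] [67.2 76.6] 25.9
head [323 280  17  17 241] [331. 288.] mean [ 444.2 -307.5  115.5] rect [ 444.3 -307.4] [36.1 35.8] 88.3
knob [301 308   7   6  18] [303.8 310.5] mean [ 392.7 -245.8   78. ] rect [ 392.7 -246.3] [13.9 11.4] 88.3
red [286 261  19  46 294] [296.3 283.4] mean [ 453.7 -231.5   29. ] rect [ 452.1 -226. ] [109.9  36.5] 5.9
rails [ 265  195   46   46 1145] [288.  217.9] mean [ 608.2 -215.7   79. ] rect [ 608.7 -215.5] [80.1 80.3] 29.3
rails [307 259  36  40 442] [323.  274.9] mean [ 473.3 -293.    79. ] rect [ 463.5 -298.2] [78.2 60.7] 26.3
WRIST
blue z66 [ 207  100   76   25 1367] [244.9 109.7] mean [ 421.6 -321.8   66. ] rect [ 419.7 -322.6] [21.2 68.5] 29.2
blue z66 [ 247  163   53   53 1427] [273.1 185.8] mean [ 372.3 -378.9   66. ] rect [ 368.9 -380.7] [52.  51.3] 29.3
blue z66 [371 245  16  13  85] [377.5 252.5] mean [ 363.9 -508.6   66. ] rect [ 363.6 -508. ] [21.7  6.6] 75.0
blue z66 [360 251  10  34 172] [364.7 264.7] mean [ 345.7 -504.6   66. ] rect [ 343.9 -507.3] [39.9  7.3] 44.7
rails [258 182  30  31 726] [272.4 197.3] mean [ 364.6 -382.6   79. ] rect [ 364.7 -382.7] [29.  27.5] 29.3
```

View pics/l5.png

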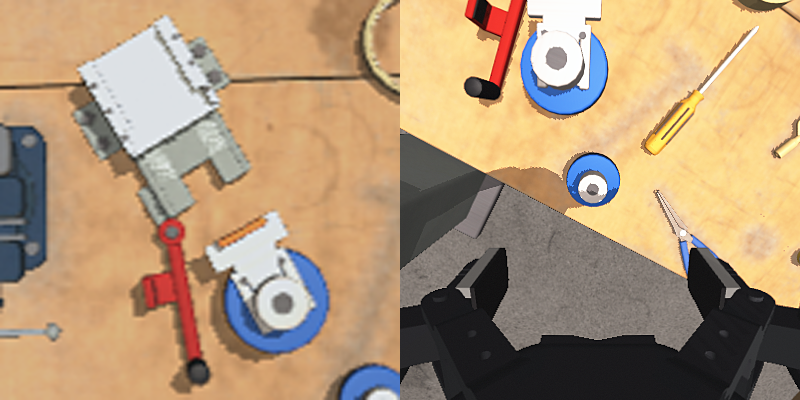

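The roller stands upright about 104 mm out of its seat with the clip around the groove (left crop, head at (282,303)). The lever is open with its knob at (197,370), the screwdriver and tape are in place, and the gripper is clear.

```bash
python3 -c "
from rig import job;print(job.job_done())"
```

```text
the job is handed in; nothing more can be done
None
```

I've handed in the job with every step done: I shut the lever, pressed the clip home and swung the lever open to about 1.9 rad. The roller, clip still home, now stands upright about 104 mm out of its seat, clear of the fixture. The tape roll, oil stone and screwdriver weren't touched; the judge returned no verdict.

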